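# Power up the sanding corner in the right order

### The job

Power up the sanding corner at the switch board: press the master switch on (red rocker, yellow box), then the dust extractor (blue box), and last the belt sander (green box), each by a light press on the raised half with the green mark until it is fully down. The drill's switch (white box) stays off, and the hammer, jar, offcut and ear defenders stay where they lie.

Things in the scene. Friction and masses are not known exactly. Their poses are not given: they have to be found in the camera images.
- switch_board: plywood board 210 x 460 x 18 mm fixed flat on the bench, carrying four switch boxes in a row 100 mm apart along its y axis (their order differs from day to day); a steel conduit 20 mm thick, top 46 mm over the bench, runs along its far edge. Origin at the centre of its underside, x axis away from the robot
- master_box: surface switch box, fixed: grey steel, 112 x 72 mm, with a yellow cover plate (118 x 78 mm) whose top is 45 mm over the underside; origin at the centre of the underside, x axis towards the far (on) end, z up. In its middle a rocker 68 mm long (along x) and 36 mm wide; the level half stands 4.5 mm proud of the cover (red rocker): master switch
- extractor_box: surface switch box, fixed: grey steel, 112 x 72 mm, with a blue cover plate (118 x 78 mm) whose top is 45 mm over the underside; origin at the centre of the underside, x axis towards the far (on) end, z up. In its middle a rocker 68 mm long (along x) and 36 mm wide; the level half stands 4.5 mm proud of the cover (white rocker): dust extractor
- sander_box: surface switch box, fixed: grey steel, 112 x 72 mm, with a green cover plate (118 x 78 mm) whose top is 45 mm over the underside; origin at the centre of the underside, x axis towards the far (on) end, z up. In its middle a rocker 68 mm long (along x) and 36 mm wide; the level half stands 4.5 mm proud of the cover (white rocker): belt sander
- drill_box: surface switch box, fixed: grey steel, 112 x 72 mm, with a white cover plate (118 x 78 mm) whose top is 45 mm over the underside; origin at the centre of the underside, x axis towards the far (on) end, z up. In its middle a rocker 68 mm long (along x) and 36 mm wide; the level half stands 4.5 mm proud of the cover (white rocker): pillar drill
- master_on (a point): point on the raised far half of the red master rocker where a finger presses it on, on the half's top face, 22 mm from the pivot; it moves with the rocker. From off to on it goes down about 5.6 mm, taking about 4 N, and then meets a hard stop (6 to 8 N is plenty; ramming it counts as rough). Its x axis runs along the rocker from the near (off) half to the far (on) half in the off position (level), y across it
- extractor_on (a point): point on the raised far half of the extractor (blue box) rocker where a finger presses it on, on the half's top face, 22 mm from the pivot; it moves with the rocker. From off to on it goes down about 5.6 mm, taking about 4 N, and then meets a hard stop (6 to 8 N is plenty; ramming it counts as rough). Its x axis runs along the rocker from the near (off) half to the far (on) half in the off position (level), y across it
- sander_on (a point): point on the raised far half of the sander (green box) rocker where a finger presses it on, on the half's top face, 22 mm from the pivot; it moves with the rocker. From off to on it goes down about 5.6 mm, taking about 4 N, and then meets a hard stop (6 to 8 N is plenty; ramming it counts as rough). Its x axis runs along the rocker from the near (off) half to the far (on) half in the off position (level), y across it
- master (a joint): rocker of the master switch: angle in rad, 0 = off (far half raised), 0.26 = fully on (far half pressed level). It hinges across the box, on its middle; friction holds it wherever it is left, so it must be pressed all the way
- extractor (a joint): rocker of the extractor switch: angle in rad, 0 = off (far half raised), 0.26 = fully on (far half pressed level). It hinges across the box, on its middle; friction holds it wherever it is left, so it must be pressed all the way
- sander (a joint): rocker of the sander switch: angle in rad, 0 = off (far half raised), 0.26 = fully on (far half pressed level). It hinges across the box, on its middle; friction holds it wherever it is left, so it must be pressed all the way
- drill (a joint): rocker of the drill switch: angle in rad, 0 = off (far half raised), 0.26 = fully on (far half pressed level). It hinges across the box, on its middle; friction holds it wherever it is left, so it must be pressed all the way
- hammer_mid (a point): hammer lying beside the board's right end, about 300 mm long; this point is on it near its middle
- nail_jar_mid (a point): closed jar with red lid, 64 mm across and 85 mm high, standing just beyond the board's far edge; point half-way up
- offcut_mid (a point): wood offcut 45 x 110 x 28 mm lying just beyond the board's far edge; point at its centre
- ear_defenders_mid (a point): blue ear defenders lying at the board's left end, 70 mm high, cups 90 mm long and 126 mm over both, black headband reaching 155 mm in x from this point, which lies midway between the cups, half-way up

How it is judged:
By the outcome, as a careful person would: the job done as asked, in the order asked, and still so for the second after the job is handed in, with the robot touching nothing.
It also fails if it takes over 54 s, if anything falls off the work surface, if the arm or the gripper's body presses on something with over 40 N, if the wrist force passes 120 N, or if a joint passes its speed limit or range.

### The arm

A 6-joint arm with a two-finger parallel gripper is mounted at the origin on the work surface. World frame = base frame: x ahead of the robot, y to its left, z up, the work surface at z = 0. Lengths are in m, angles in degrees, forces in N, time in s.
With the tool pointing down it reaches from about 0.35 to 0.875 m from the base axis. Payload 4.2 kg.
Tool frame: the origin (TCP) lies at the very end of the fingers, on their centre line; the grasp point (between the pads) lies 19 mm behind it (r.grip_point_offset is the distance from the TCP to the grasp point, in m); z points along the fingers, y is the line along which they close (so a half turn about z gives the same grasp; the last joint's range is limited). The gripper opens to 87 mm and grips with 3 to 60 N. Pads are 19 mm wide; open, the fingers measure 117 mm over their backs; the gripper's body (75 mm by 190 mm) begins 51 mm behind the grasp point.
Start: joints at [-53.193, 22.042, 0.453, 0, -68.411, -14.817], TCP at [0.234, -0.58, 0.223] pointing down, gripper open.
Joint ranges: [-179.83, 179.83], [-69.29, 118.12], [-61.27, 80.66], [-181.25, 117.63], [-171.15, -9.14], [-177.46, 177.46]. Speed limits (degrees/s): [159.86, 159.86, 180, 180, 180, 180].

### API

Orientations are given as a 3x3 rotation matrix whose columns are the frame's x, y, z axes.
In Python, from station import r, cams gives the robot as it stands. The module is installed in compiled form; this text tells all that it offers.
- The arm moves only by the shell command python3 -m handwheel 'ROWS'. ROWS is JSON, a list that holds one entry, the list of rows, each a list of 7 numbers: the turn, a rotation vector about the tool's x, y, z in units of 6 degrees (1.0 is 6 degrees), then the shift along the tool's x, y, z in m, then the finger opening in m, from 0 to 0.087. In form: [[[ax, ay, az, x, y, z, jaw], ...]]. A call has 1 to 12 rows; each row shifts and turns the commanded pose from where the row before left it, along the tool's axes as they then stand; what a row does not reach is not made up. A row lasts 1/10 s, in which the tool goes at most 50 mm and 8.59 degrees, less where a joint would pass 70% of its speed; a pose out of reach is approached as far as the arm can. A call with a gripper value outside its range is refused whole. The fingers move at their own pace and stop on an object; the grip force is fixed at half the most. Time passes only in rows, so rows that do not move let the fingers close. It gives the time, the measured TCP pose, the force, the opening and the grip force at its end, in the units of the state.
- r.sense(): the state, without advancing time (a new reading comes with each control period).
- cams.capture(name): name is "scene" or "top" or "wrist"; returns the picture (400x640x3 uint8, red, green, blue); there is no depth.
- cams.get_calibration(name): a dict with "camera_matrix" (3x3 intrinsics, pixels), "rvec" (rotation vector, rad) and "tvec" (3), from world to camera coordinates, as OpenCV has them; the wrist camera has in their place "T_tool_cam" (4x4, takes a point from camera to tool coordinates, whose origin is the TCP and whose axes are the flange's). Camera axes: x right, y down, z forward; pixel columns grow to the right and rows downward; lengths in m; the calibration is good to about 2 mm. A picture is of the moment at which its call begins: read the wrist's pose just before it. get_calibration takes no time and is no camera call.
- r.finish_job(): hands the job in; it is judged then, once.
The state is a dict: "time_s": time; "joints": joint angles; "joint_velocities": joint speeds; "effort": joint torques, N m; "tcp_pos": TCP position; "ee_rot": TCP orientation; "wrist_force": force on the tool from outside, world axes, zero at the start; "moment": the same for the moment, N m; "gripper_width": opening from 0.0 (shut) to 1.0 (fully open); "gripper_force": force on a finger pad.
Only numpy, scipy, OpenCV 4.12 (cv2) and the standard library are available. Lean on these libraries where they do the work, as an engineer would, in place of code of your own. Each camera call takes 0.05 s, during which the arm holds its last target. There are 200 camera calls.

## Working session

There is one attempt and no reset: what is moved stays moved. The work goes in short steps, Python scripts to look and compute and a shell command to move; the robot and the scene stay as the last step left them, time stands still between calls to the robot, and variables do not carry over. Pictures are saved under pics/ and viewed, at most 10 in all, crops included, and the job is handed in when it is done.

```bash
mkdir -p pics; python3 - <<'E'
from station import r,cams
import cv2,numpy as np
s=r.sense();print(s)
for n in("scene","top"):
    im=cams.capture(n);cv2.imwrite(f"pics/{n}0.png",im[:,:,::-1]);c=cams.get_calibration(n);print(n,c)
print(cams.get_calibration("wrist"))
E
```

```text
{'time_s': 0.0, 'joints': array([-5.31943760e+01,  2.20919502e+01,  3.80474866e-01, -2.88522762e-02,
       -6.84120402e+01, -1.48179554e+01]), 'joint_velocities': array([ 0.01157834,  0.02983728, -0.03796023,  0.00783574,  0.06440243,
        0.0083811 ]), 'effort': array([-9.04828630e-04, -3.90665317e+01,  1.87404084e+01,  4.22004998e+00,
        1.08612169e-02, -2.06159457e-04]), 'tcp_pos': array([ 0.23381069, -0.57897015,  0.22145219]), 'ee_rot': array([[-9.27333954e-01, -3.74233747e-01, -9.16578875e-04],
       [-3.74234856e-01,  9.27331789e-01,  2.00654155e-03],
       [ 9.90571642e-05,  2.20374988e-03, -9.99997567e-01]]), 'wrist_force': array([-0.29077351, -0.26359289, -0.0542333 ]), 'moment': array([-0.01275594,  0.00597418,  0.01098195]), 'gripper_force': 0.0, 'gripper_width': 1.0018922218262696}
scene {'camera_matrix': array([[498.12089428,   0.        , 317.2485166 ],
       [  0.        , 498.12089428, 207.92169137],
       [  0.        ,   0.        ,   1.        ]]), 'rvec': array([ 2.25594978,  0.89086168, -0.36482911]), 'tvec': array([-0.41764361, -0.19614836,  1.5844878 ])}
top {'camera_matrix': array([[376.78635574,   0.        , 318.28695813],
       [  0.        , 376.78635574, 197.36663577],
       [  0.        ,   0.        ,   1.        ]]), 'rvec': array([ 2.16041599, -2.09463457,  0.23411806]), 'tvec': array([-0.00195   ,  0.54033476,  0.86583239])}
{'camera_matrix': array([[336.53409253,   0.        , 316.1008041 ],
       [  0.        , 336.53409253, 195.92719985],
       [  0.        ,   0.        ,   1.        ]]), 'T_tool_cam': array([[-1.34007711e-04, -9.59568417e-01, -2.81475459e-01,
         7.79951808e-02],
       [ 9.99999977e-01, -1.76425232e-04,  1.25355060e-04,
         5.18661548e-04],
       [-1.69946130e-04, -2.81475436e-01,  9.59568419e-01,
        -1.62188699e-01],
       [ 0.00000000e+00,  0.00000000e+00,  0.00000000e+00,
         1.00000000e+00]])}
```

View pics/top0.png

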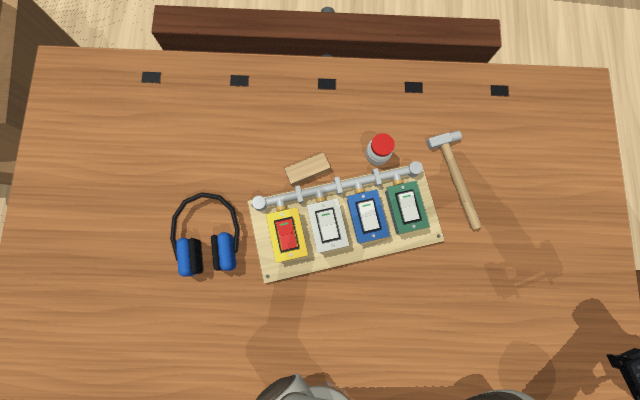

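View pics/scene0.png

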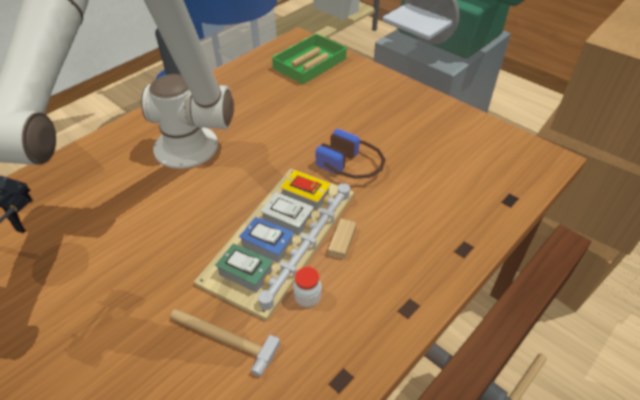

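Top view: yellow box at about (286,233), white (327,226), blue (368,215), green (408,207). The far side is up, with the conduit and jar there. In the scene view they are at (305,186), (288,209), (267,236) and (244,265). Next I'll triangulate the cover centres.

```bash
cat > h.py <<'E'
import cv2,numpy as np
from station import r,cams
HSV={'yellow':((22,130,120),(35,255,255)),'blue':((100,120,60),(118,255,255)),'green':((65,70,30),(95,255,200))}
def pose(n):
    c=cams.get_calibration(n);R=cv2.Rodrigues(c['rvec'])[0];return c['camera_matrix'],R,c['tvec'].reshape(3,1)
def wpose(s):
    c=cams.get_calibration('wrist');T=np.eye(4);T[:3,:3]=s['ee_rot'];T[:3,3]=s['tcp_pos'];M=np.linalg.inv(T@c['T_tool_cam']);return c['camera_matrix'],M[:3,:3],M[:3,3:]
def ray(p,uv,z):
    K,R,t=p;d=R.T@np.linalg.inv(K)@[uv[0],uv[1],1];o=(-R.T@t).ravel();return o+d*(z-o[2])/d[2]
def tri(p,q,a,b):
    X=cv2.triangulatePoints(p[0]@np.hstack(p[1:]),q[0]@np.hstack(q[1:]),np.float64(a),np.float64(b));X=(X[:3]/X[3]).ravel();return X
def proj(p,X): return cv2.projectPoints(np.float64([X]),p[1],p[2],p[0],None)[0].ravel()
def quad(im,col,roi):
    x0,y0,x1,y1=roi;m=cv2.inRange(cv2.cvtColor(im,cv2.COLOR_RGB2HSV),*HSV[col]);k=np.zeros_like(m);k[y0:y1,x0:x1]=m[y0:y1,x0:x1]
    c=max(cv2.findContours(k,0,2)[0],key=cv2.contourArea);h=cv2.convexHull(c);b=cv2.approxPolyN(h,4) .reshape(-1,2).astype(float)
    return b,cv2.contourArea(h)
def ctr(b):  # perspective centre = crossing of diagonals
    l=np.cross(np.cross([*b[0],1],[*b[2],1]),np.cross([*b[1],1],[*b[3],1]));return l[:2]/l[2]
E
python3 - <<'E'
from h import *
t,s=[cv2.imread(f'pics/{n}0.png')[:,:,::-1].copy() for n in('top','scene')]
P,Q=pose('top'),pose('scene');C=[]
for c in HSV:
    a,A=quad(t,c,(255,175,435,270));b,B=quad(s,c,(200,165,345,290))
    X=tri(P,Q,ctr(a),ctr(b));C.append(X)
    w=np.array([ray(P,u,.063)for u in a]);e=np.linalg.norm(w-np.roll(w,1,0),axis=1)
    print(c,A,B,X.round(4),'reproj',(proj(P,X)-ctr(a)).round(1),(proj(Q,X)-ctr(b)).round(1),'topray',ray(P,ctr(a),.063).round(4),'scene',ray(Q,ctr(b),.063).round(4),'edges',e.round(3))
print(np.linalg.norm(np.diff(C,axis=0),axis=1), 'yaw',np.degrees(np.arctan2((C[0]-C[2])[1],(C[0]-C[2])[0]))-90)
E
```

```text
yellow 1622.5 903.5 [0.4477 0.0876 0.0625] reproj [0.3 0.3] [ 0.2 -0. ] topray [0.4483 0.0884 0.063 ] scene [0.4477 0.0868 0.063 ] edges [0.122 0.079 0.118 0.077]
blue 1497.0 403.5 [ 0.4942 -0.1143  0.0437] reproj [2.8 2.3] [ 2.  -0.2] topray [ 0.4966 -0.1043  0.063 ] scene [ 0.504  -0.1276  0.063 ] edges [0.117 0.076 0.116 0.078]
green 1459.5 515.0 [ 0.5198 -0.2131  0.048 ] reproj [3.9 3. ] [ 2.9 -0.2] topray [ 0.5243 -0.1997  0.063 ] scene [ 0.5248 -0.224   0.063 ] edges [0.114 0.077 0.115 0.074]
[0.20807052 0.10220316] yaw 13.48869379933538
```

The covers measure 118x77 mm and sit 100 mm apart, with yellow's top at z = 0.0625 and the row at 14.8° yaw. I'll align the tool, close the fingers and travel high towards the board.

```bash
python3 -m handwheel '[[[0,0,1.2,0,0,0,0],[0,0,0,-0.022,0.033,0,0],[0,0,0,-0.022,0.033,0,0],[0,0,0,-0.022,0.033,0,0],[0,0,0,-0.022,0.033,0,0],[0,0,0,-0.022,0.033,0,0],[0,0,0,-0.022,0.033,0,0],[0,0,0,-0.022,0.033,0,0],[0,0,0,-0.022,0.033,0,0],[0,0,0,-0.022,0.033,0,0],[0,0,0,-0.022,0.033,0,0],[0,0,0,-0.022,0.033,0,0]]]'
python3 -m handwheel '[[[0,0,0,0,0,0,0],[0,0,0,0,0,0,0]]]'
python3 - <<'E'
from h import *
s=r.sense();p=wpose(s);im=cams.capture('wrist');cv2.imwrite('pics/w1.png',im[:,:,::-1]);np.savez('w1.npz',**{k:s[k] for k in('tcp_pos','ee_rot')})
print(s['tcp_pos'],s['ee_rot'].round(3))
for c in HSV:
    try:
        b,A=quad(im,c,(0,0,640,400));w=np.array([ray(p,u,.063)for u in b]);print(c,A,b.tolist(),ray(p,ctr(b),.063).round(4),np.linalg.norm(w-np.roll(w,1,0),axis=1).round(3))
    except Exception as e: print(c,e)
E
```

```text
time_s: 1.3
tcp_pos: [0.3753, -0.1651, 0.2225]
ee_rot: [[-0.967, -0.255, -0.0], [-0.255, 0.967, 0.0], [-0.0, 0.0, -1.0]]
wrist_force: [1.6, -0.7, -0.7]
gripper_width: 0.032
gripper_force: 0.0
time_s: 1.5
tcp_pos: [0.3753, -0.166, 0.2224]
ee_rot: [[-0.966, -0.258, -0.0], [-0.258, 0.966, 0.0], [0.0, 0.0, -1.0]]
wrist_force: [-0.1, -0.5, -0.4]
gripper_width: 0.011
gripper_force: 0.0
[ 0.37534907 -0.16598824  0.22239938] [[-0.966 -0.258 -0.   ]
 [-0.258  0.966  0.   ]
 [ 0.     0.    -1.   ]]
yellow 2625.0 [[556.0, 305.0], [547.0, 343.0], [480.0, 343.0], [487.0, 304.0]] [0.4773 0.0958 0.063 ] [0.076 0.05  0.077 0.051]
blue 207.0 [[639.0, 239.0], [639.0, 255.0], [617.0, 243.0], [621.0, 239.0]] [0.3565 0.1601 0.063 ] [0.019 0.019 0.03  0.005]
green OpenCV(4.12.0) /io/opencv/modules/imgproc/src/approx.cpp:987: error: (-215:Assertion failed) (curve.cols == 1 && curve.rows >= nsides) || (curve.rows == 1 && curve.cols >= nsides) in function 'approxPolyN'
```

View pics/w1.png

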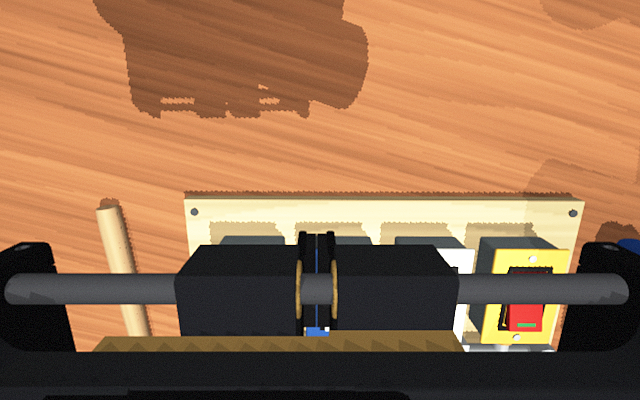

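The wrist view is mostly blocked by the fingers. The yellow plate shows at (480-569, 237-343), and the board's near edge lies level across the image, so the tool is aligned. I'll check yellow by merging the mask pieces and move above the master.

```bash
python3 - <<'E'
from h import *
d=np.load('w1.npz');p=wpose(d);im=cv2.imread('pics/w1.png')[:,:,::-1].copy()
m=cv2.inRange(cv2.cvtColor(im,cv2.COLOR_RGB2HSV),*HSV['yellow']);m[:,:470]=0;m[:230]=0
n,l,st,_=cv2.connectedComponentsWithStats(m);k=np.isin(l,[i for i in range(1,n) if st[i,4]>60])
b=cv2.approxPolyN(cv2.convexHull(np.argwhere(k)[:,::-1].astype(np.int32)),4).reshape(-1,2).astype(float)
w=np.array([ray(p,u,.063)for u in b]);print(b.tolist(),ray(p,ctr(b),.063),np.linalg.norm(w-np.roll(w,1,0),axis=1))
E
python3 -m handwheel '[[[0,0,0,-0.0226,0.0324,0,0],[0,0,0,-0.0226,0.0324,0,0],[0,0,0,-0.0226,0.0324,0,0],[0,0,0,-0.0226,0.0324,0,0],[0,0,0,-0.0226,0.0324,0,0],[0,0,0,-0.0226,0.0324,0,0],[0,0,0,-0.0226,0.0324,0,0],[0,0,0,0,0,0.04,0],[0,0,0,0,0,0.03,0],[0,0,0,0,0,0.02,0],[0,0,0,0,0,0.02,0],[0,0,0,0,0,0,0]]]'
```

```text
[[547.0, 343.0], [480.0, 343.0], [496.0, 249.0], [570.0, 249.0]] [0.44545047 0.08708644 0.063     ] [0.11731027 0.07654444 0.11729605 0.07729053]
time_s: 2.75
tcp_pos: [0.4687, 0.0905, 0.1098]
ee_rot: [[-0.968, -0.252, -0.006], [-0.252, 0.968, -0.003], [0.007, -0.001, -1.0]]
wrist_force: [-0.2, -0.2, 0.1]
gripper_width: 0.004
gripper_force: 0.0
```

The wrist view puts the yellow centre at (0.4455, 0.087), within 3 mm of the top view. Descending onto the master.

```bash
python3 -m handwheel '[[[0,0,0,0,0.003,0.012,0],[0,0,0,0,0,0.012,0],[0,0,0,0,0,0.005,0],[0,0,0,0,0,0.002,0],[0,0,0,0,0,0.002,0],[0,0,0,0,0,0,0],[0,0,0,0,0,0,0]]]'
python3 -m handwheel '[[[0,0,0,0,0,0.001,0],[0,0,0,0,0,0.001,0],[0,0,0,0,0,0,0],[0,0,0,0,0,0,0]]]'
python3 -m handwheel '[[[0,0,0,0,0,0.001,0],[0,0,0,0,0,0.001,0],[0,0,0,0,0,0,0],[0,0,0,0,0,0,0]]]'
```

```text
time_s: 3.45
tcp_pos: [0.47, 0.0959, 0.08]
ee_rot: [[-0.967, -0.255, 0.001], [-0.255, 0.967, 0.0], [-0.001, 0.0, -1.0]]
wrist_force: [-0.9, 0.3, -0.8]
gripper_width: 0.001
gripper_force: 0.0
time_s: 3.85
tcp_pos: [0.4696, 0.0958, 0.0775]
ee_rot: [[-0.967, -0.255, -0.0], [-0.255, 0.967, -0.0], [0.0, -0.0, -1.0]]
wrist_force: [0.8, 0.0, 1.0]
gripper_width: 0.006
gripper_force: 0.0
time_s: 4.25
tcp_pos: [0.47, 0.096, 0.0757]
ee_rot: [[-0.967, -0.255, 0.001], [-0.255, 0.967, 0.0], [-0.001, 0.0, -1.0]]
wrist_force: [-0.2, 0.1, 1.6]
gripper_width: 0.005
gripper_force: 0.7
```

```bash
python3 -m handwheel '[[[0,0,0,0.001,-0.002,0,0],[0,0,0,0,0,0.002,0],[0,0,0,0,0,0,0],[0,0,0,0,0,0,0]]]'
python3 -m handwheel '[[[0,0,0,0,0,0.001,0],[0,0,0,0,0,0.001,0],[0,0,0,0,0,0,0],[0,0,0,0,0,0,0]]]'
python3 -m handwheel '[[[0,0,0,0,0,0.001,0],[0,0,0,0,0,0.001,0],[0,0,0,0,0,0,0],[0,0,0,0,0,0,0]]]'
```

```text
time_s: 4.65
tcp_pos: [0.4699, 0.0939, 0.0738]
ee_rot: [[-0.967, -0.256, 0.001], [-0.256, 0.967, 0.001], [-0.002, 0.0, -1.0]]
wrist_force: [2.0, -0.0, 2.0]
gripper_width: 0.002
gripper_force: 1.1
time_s: 5.05
tcp_pos: [0.469, 0.0936, 0.0715]
ee_rot: [[-0.967, -0.255, -0.0], [-0.255, 0.967, -0.0], [0.0, -0.0, -1.0]]
wrist_force: [2.5, 0.8, 2.0]
gripper_width: 0.007
gripper_force: 1.2
time_s: 5.45
tcp_pos: [0.4689, 0.0935, 0.0694]
ee_rot: [[-0.967, -0.255, -0.001], [-0.255, 0.967, -0.0], [0.001, -0.0, -1.0]]
wrist_force: [1.4, 0.6, 2.2]
gripper_width: 0.005
gripper_force: 1.1
```

```bash
python3 -m handwheel '[[[0,0,0,0,0,0.001,0],[0,0,0,0,0,0,0],[0,0,0,0,0,0,0]]]'
python3 -m handwheel '[[[0,0,0,0,0,0.0005,0],[0,0,0,0,0,0,0],[0,0,0,0,0,0,0]]]'
python3 -m handwheel '[[[0,0,0,0,0,0.0005,0],[0,0,0,0,0,0,0],[0,0,0,0,0,0,0]]]' | grep -E 'tcp|force'
```

```text
time_s: 5.75
tcp_pos: [0.469, 0.0935, 0.0684]
ee_rot: [[-0.967, -0.255, -0.001], [-0.255, 0.967, -0.0], [0.001, -0.0, -1.0]]
wrist_force: [2.3, 0.7, 1.2]
gripper_width: 0.009
gripper_force: 0.9
time_s: 6.05
tcp_pos: [0.469, 0.0935, 0.068]
ee_rot: [[-0.967, -0.255, -0.0], [-0.255, 0.967, -0.0], [0.0, -0.0, -1.0]]
wrist_force: [0.7, 0.7, 2.1]
gripper_width: 0.002
gripper_force: 1.0
tcp_pos: [0.4691, 0.0935, 0.0679]
wrist_force: [-0.1, 0.6, 4.5]
gripper_force: 2.6
```

Force is rising at z = 0.068, which is the stop. A little more.

```bash
python3 -m handwheel '[[[0,0,0,0,0,0.0003,0],[0,0,0,0,0,0,0],[0,0,0,0,0,0,0]]]' | grep -E 'tcp|force'
python3 -m handwheel '[[[0,0,0,0,0,0.0002,0],[0,0,0,0,0,0,0],[0,0,0,0,0,0,0]]]' | grep -E 'tcp|force'
```

```text
tcp_pos: [0.469, 0.0935, 0.0678]
wrist_force: [-0.7, 0.3, 7.1]
gripper_force: 3.6
tcp_pos: [0.469, 0.0935, 0.0678]
wrist_force: [-1.5, 0.9, 8.6]
gripper_force: 4.2
```

```bash
python3 -m handwheel '[[[0,0,0,0,0,-0.005,0],[0,0,0,0,0,-0.015,0],[0,0,0,0,0,-0.025,0],[0,0,0,0.0006,-0.0397,0,0],[0,0,0,0.0006,-0.0397,0,0],[0,0,0,0.0006,-0.0397,0,0],[0,0,0,0.0006,-0.0397,0,0],[0,0,0,0.0006,-0.0397,0,0],[0,0,0,0,0,0,0],[0,0,0,0,0,0,0]]]'
python3 - <<'E'
from h import *
im=cams.capture('top');cv2.imwrite('pics/t2.png',cv2.resize(im[160:290,240:450,::-1],None,fx=3.7,fy=3.7,interpolation=2))
E
```

```text
time_s: 7.95
tcp_pos: [0.5157, -0.0999, 0.1111]
ee_rot: [[-0.968, -0.253, -0.003], [-0.253, 0.968, 0.0], [0.003, 0.001, -1.0]]
wrist_force: [-0.9, 0.3, 0.2]
gripper_width: 0.004
gripper_force: 0.0
```

View pics/t2.png

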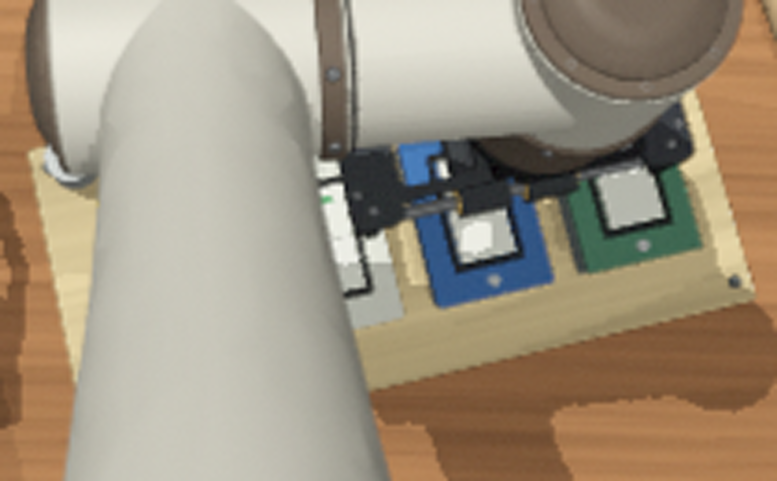

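The arm hides the yellow box, but the tool stands over the blue rocker near crop (480,200). Pressing the extractor.

```bash
python3 -m handwheel '[[[0,0,0,-0.001,0.001,0.012,0],[0,0,0,0,0,0.012,0],[0,0,0,0,0,0.005,0],[0,0,0,0,0,0.002,0],[0,0,0,0,0,0.002,0],[0,0,0,0,0,0.002,0],[0,0,0,0,0,0,0],[0,0,0,0,0,0,0]]]'| grep -E 'tcp|force'
python3 -m handwheel '[[[0,0,0,0,0,0.001,0],[0,0,0,0,0,0.001,0],[0,0,0,0,0,0.001,0],[0,0,0,0,0,0.001,0],[0,0,0,0,0,0,0],[0,0,0,0,0,0,0]]]'| grep -E 'tcp|force'
python3 -m handwheel '[[[0,0,0,0,0,0.001,0],[0,0,0,0,0,0,0],[0,0,0,0,0,0,0]]]'| grep -E 'tcp|force'
```

```text
tcp_pos: [0.5179, -0.0979, 0.0773]
wrist_force: [0.1, 0.1, 0.8]
gripper_force: 0.0
tcp_pos: [0.5185, -0.0978, 0.0734]
wrist_force: [1.6, 0.5, 2.8]
gripper_force: 1.2
tcp_pos: [0.5178, -0.0979, 0.0721]
wrist_force: [1.7, 0.1, 3.2]
gripper_force: 1.3
```

```bash
python3 -m handwheel '[[[0,0,0,0,0,0.001,0],[0,0,0,0,0,0.001,0],[0,0,0,0,0,0.001,0],[0,0,0,0,0,0,0],[0,0,0,0,0,0,0]]]'| grep -E 'tcp|force'
python3 -m handwheel '[[[0,0,0,0,0,0.0006,0],[0,0,0,0,0,0,0],[0,0,0,0,0,0,0]]]'| grep -E 'tcp|force'
python3 -m handwheel '[[[0,0,0,0,0,0.0004,0],[0,0,0,0,0,0,0],[0,0,0,0,0,0,0]]]'| grep -E 'tcp|force'
```

```text
tcp_pos: [0.5174, -0.0979, 0.0689]
wrist_force: [1.3, -0.2, 2.4]
gripper_force: 1.1
tcp_pos: [0.5175, -0.0978, 0.0683]
wrist_force: [1.7, 0.1, 2.1]
gripper_force: 1.0
tcp_pos: [0.5176, -0.0978, 0.068]
wrist_force: [0.8, -0.9, 1.9]
gripper_force: 1.2
```

```bash
python3 -m handwheel '[[[0,0,0,0,0,0.0004,0],[0,0,0,0,0,0,0],[0,0,0,0,0,0,0]]]'| grep -E 'tcp|force'
python3 -m handwheel '[[[0,0,0,0,0,0.0003,0],[0,0,0,0,0,0,0],[0,0,0,0,0,0,0]]]'| grep -E 'tcp|force'
python3 -m handwheel '[[[0,0,0,0,0,0.0002,0],[0,0,0,0,0,0,0],[0,0,0,0,0,0,0]]]'| grep -E 'tcp|force'
```

```text
tcp_pos: [0.5176, -0.0978, 0.0679]
wrist_force: [-0.0, 0.4, 6.2]
gripper_force: 2.6
tcp_pos: [0.5176, -0.0979, 0.0679]
wrist_force: [-1.6, -0.0, 7.1]
gripper_force: 3.4
tcp_pos: [0.5176, -0.0978, 0.0678]
wrist_force: [-0.5, 1.5, 8.0]
gripper_force: 4.0
```

The extractor is on its stop. On to the sander.

```bash
python3 -m handwheel '[[[0,0,0,0,0,-0.005,0],[0,0,0,0,0,-0.01,0],[0,0,0,0,0,-0.02,0],[0,0,0,0,-0.0335,0,0],[0,0,0,0,-0.0335,0,0],[0,0,0,0,-0.0335,0,0],[0,0,0,0,0,0,0],[0,0,0,0,0,0,0]]]'| grep -E 'tcp|force'
python3 -m handwheel '[[[0,0,0,0,0,0.01,0],[0,0,0,0,0,0.01,0],[0,0,0,0,0,0.003,0],[0,0,0,0,0,0.001,0],[0,0,0,0,0,0,0],[0,0,0,0,0,0,0]]]'| grep -E 'tcp|force'
python3 -m handwheel '[[[0,0,0,0,0,0.001,0],[0,0,0,0,0,0.001,0],[0,0,0,0,0,0.001,0],[0,0,0,0,0,0.001,0],[0,0,0,0,0,0,0],[0,0,0,0,0,0,0]]]'| grep -E 'tcp|force'
```

```text
tcp_pos: [0.5424, -0.1955, 0.1017]
wrist_force: [-0.7, 1.0, 0.2]
gripper_force: 0.0
tcp_pos: [0.5436, -0.1948, 0.0784]
wrist_force: [1.0, -1.0, 0.3]
gripper_force: 0.0
tcp_pos: [0.544, -0.195, 0.0745]
wrist_force: [0.7, 0.4, 2.6]
gripper_force: 1.2
```

```bash
python3 -m handwheel '[[[0,0,0,0,0,0.001,0],[0,0,0,0,0,0.001,0],[0,0,0,0,0,0.001,0],[0,0,0,0,0,0.001,0],[0,0,0,0,0,0.001,0],[0,0,0,0,0,0,0],[0,0,0,0,0,0,0]]]'| grep -E 'tcp|force'
python3 -m handwheel '[[[0,0,0,0,0,0.0010,0],[0,0,0,0,0,0,0],[0,0,0,0,0,0,0]]]'| grep -E 'tcp|force'
python3 -m handwheel '[[[0,0,0,0,0,0.0005,0],[0,0,0,0,0,0,0],[0,0,0,0,0,0,0]]]'| grep -E 'tcp|force'
```

```text
tcp_pos: [0.5431, -0.1951, 0.069]
wrist_force: [1.8, -0.3, 2.5]
gripper_force: 1.1
tcp_pos: [0.5432, -0.1951, 0.068]
wrist_force: [1.4, -1.1, 2.3]
gripper_force: 1.1
tcp_pos: [0.5432, -0.1951, 0.0679]
wrist_force: [0.5, 0.6, 6.2]
gripper_force: 2.5
```

```bash
python3 -m handwheel '[[[0,0,0,0,0,0.0004,0],[0,0,0,0,0,0,0],[0,0,0,0,0,0,0]]]'| grep -E 'tcp|force'
python3 -m handwheel '[[[0,0,0,0,0,-0.005,0],[0,0,0,0,0,-0.015,0],[0,0,0,0,0,-0.03,0],[0,0,0,0,0,-0.04,0],[0,0,0,0,0,-0.04,0],[0,0,0,0,0,-0.02,0],[0,0,0,0.02,-0.03,0,0],[0,0,0,0.02,-0.03,0,0],[0,0,0,0.02,-0.03,0,0],[0,0,0,0.02,-0.03,0,0],[0,0,0,0.02,-0.03,0,0],[0,0,0,0.02,-0.03,0,0]]]'| grep -E 'tcp|force'
python3 -m handwheel '[[[0,0,0,0.02,-0.03,0,0],[0,0,0,0.02,-0.03,0,0],[0,0,0,0.02,-0.03,0,0],[0,0,0,0.02,-0.03,0,0],[0,0,0,0,0,0,0],[0,0,0,0,0,0,0]]]'| grep -E 'tcp|force'
python3 - <<'E'
from h import *
a=cams.capture('top');b=cams.capture('scene')
a=cv2.resize(a[120:290,150:500],(800,389),interpolation=2);cv2.imwrite('pics/t3.png',a[:,:,::-1])
cv2.imwrite('pics/s3.png',cv2.resize(b[120:390,160:420,::-1],None,fx=2.2,fy=2.2,interpolation=2))
E
```

```text
tcp_pos: [0.5432, -0.1951, 0.0679]
wrist_force: [-0.9, 0.6, 7.1]
gripper_force: 3.5
tcp_pos: [0.4715, -0.4002, 0.2159]
wrist_force: [0.9, 0.4, 0.2]
gripper_force: 0.0
tcp_pos: [0.4252, -0.5359, 0.2154]
wrist_force: [0.8, 0.6, 0.3]
gripper_force: 0.0
```

View pics/t3.png

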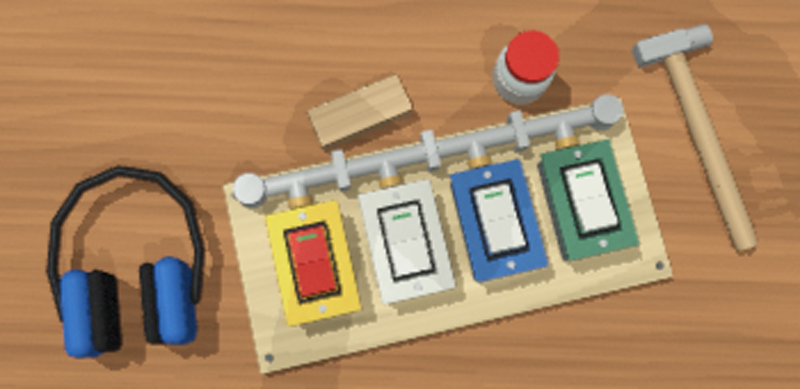

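View pics/s3.png

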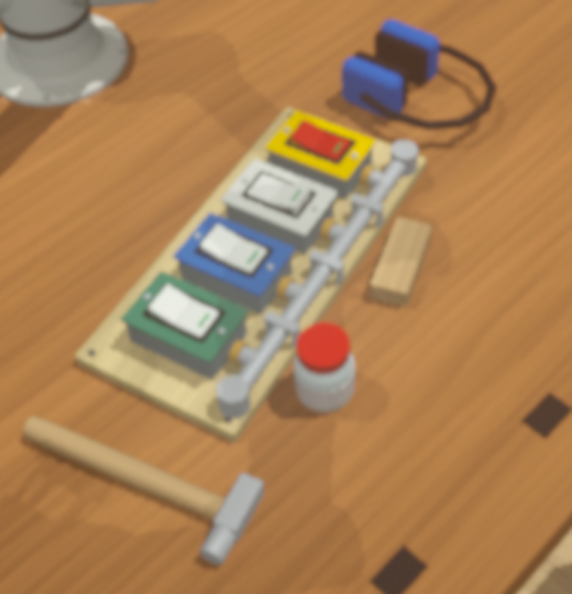

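The top crop shows the master (312,262), extractor (500,218) and sander (592,198) rockers all shaded alike, with the near half raised. The drill (405,240) looks different, so it is still off. The hammer, jar, offcut and ear defenders are where they were. All three presses ended on the same stop (z = 0.0678, 7-8 N).

```bash
python3 -c "
from station import r
print(r.finish_job())"
```

```text
the job is handed in; nothing more can be done
None
```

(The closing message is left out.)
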